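# Short spin on the bench centrifuge

## Robot

A 6-joint arm with a two-finger parallel gripper is mounted at the origin on a cart in front of the work surface, level with it; the furniture and walls round the work are solid. World frame = base frame: x ahead of the robot, y to its left, z up, the work surface at z = 0. Lengths are in m, angles in degrees, forces in N, time in s.
With the tool pointing down it reaches from about 0.4 to 0.825 m from the base axis. Payload 7 kg.
Tool frame: the origin (TCP) lies on the centre line of the jaws, within the pads' length; the fingertips stand 22 mm ahead of it and the grasp point (between the pads) lies 3 mm ahead of it; z points along the fingers, y is the line along which they close (so a half turn about z gives the same grasp; the last joint's range is limited). The gripper opens to 88 mm and grips with 3 to 60 N. Pads are 19 mm wide; open, the fingers measure 130 mm over their backs; the gripper's body (78 mm by 193 mm) begins 47 mm behind the grasp point.
Start: joints at [84.746, 20.546, 0.682, 0, -70.136, -16.507], TCP at [0.25, 0.627, 0.249] pointing down, gripper open.
Joint ranges: [-176.03, 176.03], [-82.01, 121.73], [-58.28, 71.71], [-173.87, 95.51], [-174.79, -0.11], [-173.66, 173.66]. Speed limits (degrees/s): [136.94, 136.94, 172.46, 180, 180, 180].

## Interface

Orientations are given as [roll, pitch, yaw] about the fixed x, y, z axes, in that order (R = Rz(yaw) Ry(pitch) Rx(roll)).
In Python, from plant import get_state, cams, r gives the robot as it stands.
- The arm moves only by the tool apply_moves, never from a script. Its argument "targets" is a list of rows, each an object with "dp": the shift along the world's x, y, z in m, a list of three; "yaw": the turn about the world's z in degrees. In form: [{"dp": [x, y, z], "yaw": yaw}, ...]. A call has 1 to 20 rows; each row is the pose to reach, as a shift and turn from the pose commanded when the call began; what a row does not reach only later rows make up. A row lasts 1/12 s, in which the tool goes at most 41.7 mm and 7.16 degrees, less where a joint would pass 70% of its speed; a pose out of reach is approached as far as the arm can. A call with a gripper value outside its range is refused whole. "grip" is the gripper command: -1 is fully open, 1 is shut, values between are in proportion, set as the call begins (left out, the last holds). The fingers move at their own pace and stop on an object; "squeeze" is the grip in N (left out, the last holds). Time passes only in rows, so rows that repeat a pose let the fingers close. It gives the time, the measured TCP pose, the force, the opening and the grip force at its end, in the units of the state.
- get_state(): the state, without advancing time (a new reading comes with each control period).
- cams.capture(name): name is "side" or "top"; returns a dict with "image" (480x640x3 uint8, red, green, blue), "range_z" (480x640 float32, m along the optical axis (not along the pixel's ray), 0 where there is no reading), "fx", "fy", "cx", "cy" (pixels), "R" (3x3) and "t" (3): a world point X has camera coordinates R X + t. Camera axes: x right, y down, z forward; pixel columns grow to the right and rows downward; lengths in m; the calibration is good to about 2 mm. A picture is of the moment at which its call begins.
- r.close_job(): hands the job in; it is judged then, once.
The state is a dict: "time_s": time; "joints": joint angles; "qd": joint speeds; "joint_torque": joint torques, N m; "tcp_pos": TCP position; "eef_rot": TCP orientation; "contact_force": force on the tool from outside, world axes, zero at the start; "moment": the same for the moment, N m; "gripper_width": finger opening in m; "gripper_force": force on a finger pad.
Only numpy, scipy, OpenCV 4.12 (cv2) and the standard library are available. Lean on these libraries where they do the work, as an engineer would, in place of code of your own. Each camera call takes 0.05 s, during which the arm holds its last target. There are 200 camera calls.

## Task

Give the samples a short spin, using only fingertip pushes and picking nothing up: first tip the mains rocker on the switch box fully over by pressing its raised end, then push the centrifuge's lid down fully shut without slamming it, and only then press the station's large round key down and keep it held. The program finishes while still holding that key fully down. Leave the small key unpressed, keep the switch box and the station on the worktop and about where they are, and leave the other things alone.

Things in the scene. Friction and masses are not known exactly. Their poses are not given: they have to be found in the camera images.
- rocker (a joint): mains rocker on the switch box, rad: 0 = off, 0.36 = fully over (on). Stiff, about 3 N on its raised end tips it, no spring; it stays where it is left
- rocker_raised (a point): point on the top face of the half of the rocker that stands raised while off, 20 mm from the pivot, in the middle of its width; moves with the rocker. The rocker is V-shaped, each half 30 mm long and 29 mm wide; off, the raised half slopes up 0.36 rad outwards and the other half lies level; on, the pressed half lies level, this point having sunk about 7 mm
- switch_box: white mains switch box, 125 x 90 x 46 mm, loose on rubber feet, 0.9 kg. Origin: centre of its underside; x along its length, z up. The rocker's pivot lies at (0, 21, 52) mm, its raised half points to the box's +x; a dummy round outlet sits beside it at -y
- lid (a joint): lid of the bench centrifuge, rad: 0 = shut, grows as it opens; starts 0.5 to 0.85. Stiff hinge: the lid stays where it is left; about 2 N on its front edge moves it
- lid_front (a point): point on the upper face of the lid's front bar, in the middle of its width, 143 mm from the hinge line and 17 mm from the front edge; moves with the lid. Bar 34 mm long, 150 mm wide, 10 mm thick
- lid_hinge (a point): point on the lid's hinge line (level, along the centrifuge's y), in the middle of its width; the lid's upper face lies 10 mm off the hinge line
- centrifuge: white bench centrifuge, 180 x 160 x 90 mm with an open bowl and rotor, fixed to the worktop. Origin: centre of its underside; its front (-x) faces the robot, the lid is hinged at its back (+x), 74 mm behind the origin and 90 mm up, so the lid's upper face is 100 mm up when shut
- spin_key (a joint): the large round key of the push-button station, m: 0 = up, 0.008 = fully down; springs back, 6 N holds it fully down
- spin_key_top (a point): centre of the top of the large round grey key (30 mm across); moves with it
- stop_key (a joint): the small round key of the station, m: 0 = up, 0.006 = fully down; springs back, 4 N
- stop_key_top (a point): centre of the top of the small round grey key (18 mm across), 67 mm from the large one
- station: white push-button station, 85 x 130 mm and 42 mm tall without its keys, loose on rubber feet, 0.9 kg. Origin: centre of its underside, z up; the large key lies toward its +y, the small one toward its -y
- jar: bystander: sample jar with blue screw lid, 49 mm across, 58 mm tall; origin at the centre of its underside
- weight: bystander: brass calibration weight with a knob, 29 mm across, 44 mm tall; origin at the centre of its underside
- level: bystander: small wooden block with a spirit level, 18 x 70 x 20 mm; origin at the centre of its underside
- brush: bystander: bench brush lying flat, 127 x 28 x 12 mm; origin at the centre of its underside
- petri: bystander: petri dish, 67 mm across, 15 mm tall; origin at the centre of its underside

How it is judged (in metres and radians):
On the way, in this order (a step that is already met when the one before it is completed fails the run):
1. the mains rocker is tipped over to on (value of joint rocker above 0.28 rad), for 0.1 s.
2. the lid is pushed shut (value of joint rocker above 0.28 rad and value of joint lid below 0.05 rad), for 0.2 s.
3. the large key is pressed down by the fingers (all of step 2 and value of joint spin_key above 0.005 m and contact force between the fingers and spin_key above 1 N), for 0.2 s.
At the end, for the whole second after the job is handed in: The rocker is beyond 0.28 of 0.36 rad, the lid within 0.05 rad of shut, the large key more than 5 of its 8 mm down and pushed by the fingers with over 1 N, the small key up, and the box and station stand on the worktop (all of step 3 and value of joint stop_key below 0.003 m and height (world z) of each of switch_box, station below 0.015 m); the arm keeps its last pose, push and grip.
It fails at once if the large key is pressed before the mains is on and the lid shut (value of joint spin_key above 0.004 m and (value of joint lid above 0.12 rad or value of joint rocker below 0.2 rad)).
It fails at once if the small key is pressed (value of joint stop_key above 0.003 m).
It fails at once if the lid is slammed (over 3 rad/s) (velocity of joint lid below -3 rad/s).
It fails at once if the switch box or the station is lifted, tipped or shoved more than 40 mm (height (world z) of any of switch_box, station above 0.015 m or angle between any of switch_box, station's own z axis and vertical above 0.2 rad or distance of any of switch_box, station from where it was at the start of the episode above 0.04 m).
It fails at once if another thing is moved more than 20 mm (distance of any of jar, weight, level, brush, petri from where it was at the start of the episode above 0.02 m).
It also fails if it takes over 64 s, if anything falls off the work surface, if the arm or the gripper's body presses on something with over 40 N, if the wrist force passes 120 N, or if a joint passes its speed limit or range.

## Working session

There is one attempt and no reset: what is moved stays moved. The work goes in short steps, Python scripts to look and compute and a tool call to move; the robot and the scene stay as the last step left them, time stands still between calls to the robot, and variables do not carry over. Pictures are saved under pics/ and viewed, at most 10 in all, crops included, and the job is handed in when it is done.

Besides the shell and the picture viewer there is one more tool, called as a command line: name --argument value ..., lists and objects as JSON in quotes. apply_moves: Moves the arm, as the interface text tells. Its arguments: {"type":"object","properties":{"targets":{"type":"array","items":{"type":"object","properties":{"dp":{"type":"array","items":{"type":"number"}},"yaw":{"type":"number"}}}},"grip":{"type":"number"},"squeeze":{"type":"number"}},"required":["targets"]}

```bash
mkdir -p pics; cat > h.py <<'E'
import numpy as np, cv2, pickle
from plant import get_state, cams, r
def cap(n):
    c=cams.capture(n); pickle.dump(c,open(f'{n}.pkl','wb')); return c
def load(n): return pickle.load(open(f'{n}.pkl','rb'))
def px(c,u,v,k=1):
    z=c['range_z'][v-k:v+k+1,u-k:u+k+1]; z=np.median(z[z>0])
    p=np.array([(u-c['cx'])/c['fx']*z,(v-c['cy'])/c['fy']*z,z])
    return np.array(c['R']).T@(p-np.array(c['t']))
def proj(c,X):
    p=np.array(c['R'])@np.array(X)+np.array(c['t']); return c['fx']*p[0]/p[2]+c['cx'],c['fy']*p[1]/p[2]+c['cy']
E
python3 - <<'E'
from h import *
for n in('top','side'):
    c=cap(n); cv2.imwrite(f'pics/{n}0.png',c['image'][:,:,::-1])
print(get_state())
E
```

```text
{'time_s': 0.1, 'joints': array([ 8.47467200e+01,  2.05890137e+01,  6.38685634e-01, -1.69191293e-02,
       -7.01385732e+01, -1.65076306e+01]), 'qd': array([ 0.07230626, -0.136083  ,  0.04301747,  0.12904553,  0.08001487,
       -0.05564723]), 'joint_torque': array([-1.97691967e-03, -5.84167707e+01,  2.93752849e+01,  7.01564357e+00,
        1.01602566e-02, -4.55599275e-05]), 'tcp_pos': array([0.250113  , 0.62649848, 0.24769739]), 'eef_rot': array([ 1.79910243e+02, -1.00126324e-02, -2.17666633e+01]), 'contact_force': array([ 0.62157353, -0.21679259, -0.08265672]), 'moment': array([-0.02496807, -0.03397735,  0.02761214]), 'gripper_force': 0.0, 'gripper_width': 0.08774453053378452}
```

View pics/top0.png

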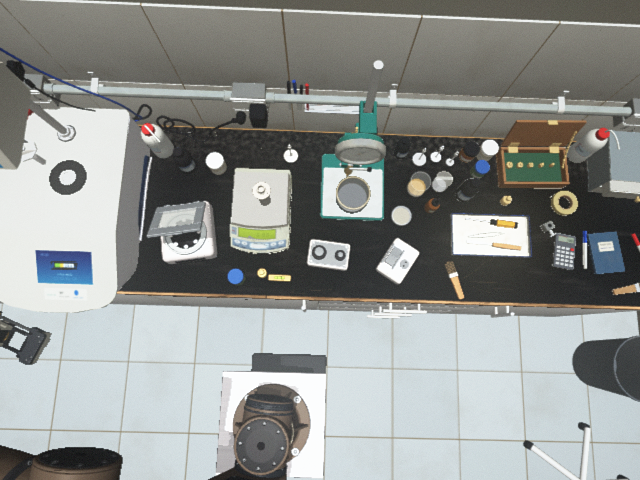

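View pics/side0.png

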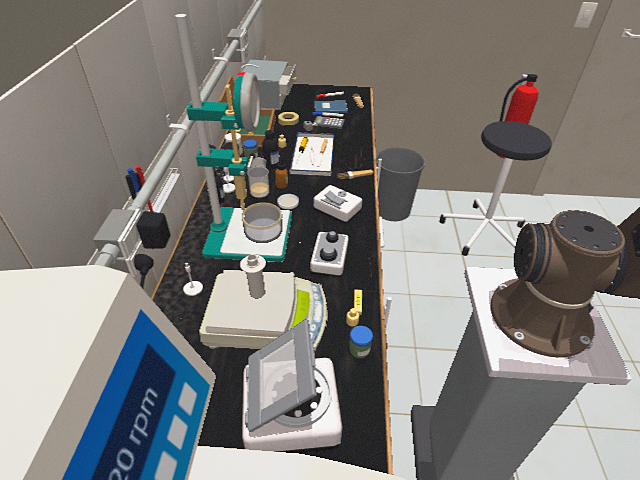

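The top view shows the centrifuge at (187,233), station at (329,254), switch box at (398,260), jar (236,276), weight (262,272), level (280,278), brush (455,280) and petri dish (401,215). Next: an enlarged crop and positions.

```bash
python3 - <<'E'
from h import *
c=load('top')
a=cv2.resize(c['image'][195:300,130:290],None,fx=5,fy=5,interpolation=2)[:,:,::-1]
b=cv2.resize(c['image'][230:290,300:430],None,fx=6,fy=6,interpolation=2)[:,:,::-1]
cv2.imwrite('pics/cropA.png',a); cv2.imwrite('pics/cropB.png',b)
for n,(u,v) in dict(station=(329,265),boxc=(398,260),jar=(236,276),lidfront=(152,220),cen=(187,255)).items(): print(n,px(c,u,v).round(4))
s=load('side');print(proj(s,px(c,187,255)),c['fx'])
E
```

```text
station [ 0.4836 -0.1604  0.0424]
boxc [ 0.5054 -0.378   0.0484]
jar [0.4379 0.1261 0.0589]
lidfront [0.5854 0.3673 0.1481]
cen [0.4963 0.2774 0.074 ]
(np.float64(331.7549564719291), np.float64(391.1057483847333)) 455.3716532677471
```

View pics/cropA.png

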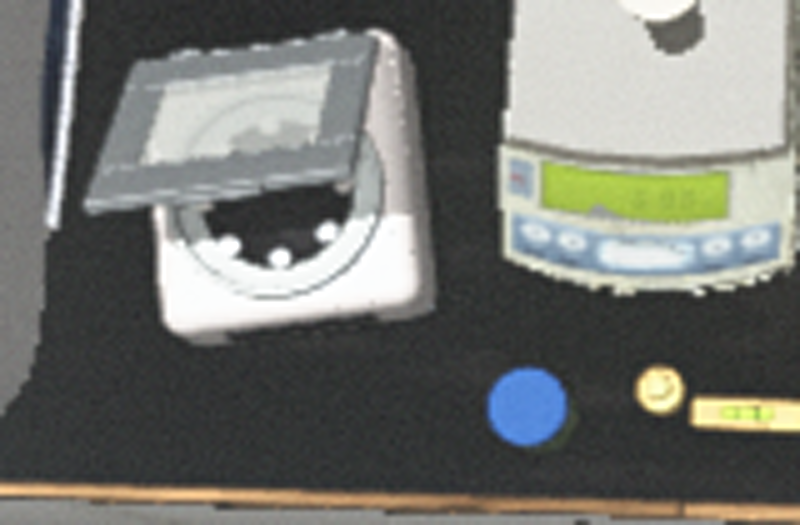

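View pics/cropB.png

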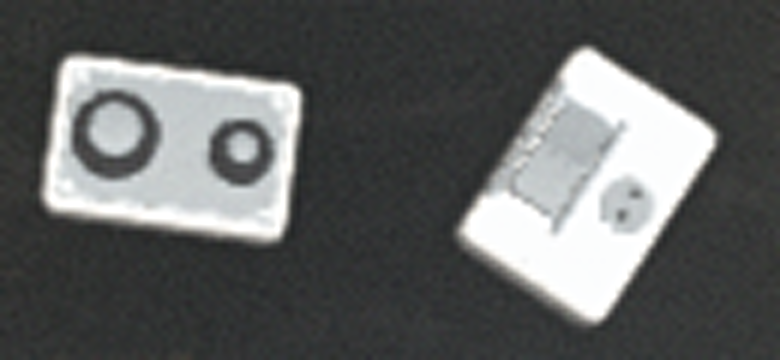

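Crop B: large key at (319.0,252.7), small key (340.2,255.2); the rocker's raised half is up-right at about (397,250). Crop A: the lid front edge runs from about (147,237) to (201,231).

```bash
python3 - <<'E'
from h import *
c=load('top')
P=lambda u,v:px(c,int(round(u)),int(round(v))).round(4)
print('key',P(319,252.7),'stop',P(340.2,255.2))
for u,v in [(398,250),(400,252),(397,249),(394,256),(390,259),(388,262),(404.5,264)]: print('box',u,v,P(u,v))
def cr(u,v,z):  # ray at height z
    d=np.array(c['R']).T@np.array([(u-c['cx'])/c['fx'],(v-c['cy'])/c['fy'],1]); o=-np.array(c['R']).T@np.array(c['t']); return (o+d*(z-o[2])/d[2]).round(4)
print('boxcorners',[cr(300+a/6,230+b/6,.046)[:2] for a,b in [(585,45),(718,135),(600,325),(460,235)]])
print('station corners',[cr(300+a/6,230+b/6,.042)[:2] for a,b in [(65,55),(302,88),(282,243),(43,213)]])
for a,b in [(110,195),(350,165),(235,180),(150,75),(365,50),(260,60),(125,150),(350,120)]: print('lid',a,b,P(130+a/5,195+b/5))
print('body front',P(130+175/5,195+325/5),P(130+420/5,195+300/5), P(130+280/5,195+310/5))
E
```

```text
key [ 0.5166 -0.1276  0.0677] stop [ 0.5129 -0.1934  0.0642]
box 398 250 [ 0.5345 -0.3752  0.0648]
box 400 252 [ 0.5281 -0.3812  0.0662]
box 397 249 [ 0.5376 -0.372   0.0649]
box 394 256 [ 0.5162 -0.3638  0.0577]
box 390 259 [ 0.5062 -0.351   0.0584]
box 388 262 [ 0.4966 -0.3448  0.0578]
box 404.5 264 [ 0.4936 -0.3975  0.0462]
boxcorners [array([ 0.5787, -0.3771]), array([ 0.5322, -0.4478]), array([ 0.4293, -0.3845]), array([ 0.4745, -0.3109])]
station corners [array([ 0.565 , -0.1003]), array([ 0.5512, -0.2267]), array([ 0.4679, -0.2176]), array([ 0.4799, -0.0916])]
lid 110 195 [0.5316 0.3421 0.2047]
lid 350 165 [0.5535 0.2103 0.2038]
lid 235 180 [0.5423 0.2732 0.2057]
lid 150 75 [0.6235 0.3565 0.1216]
lid 365 50 [0.644  0.2293 0.1203]
lid 260 60 [0.6363 0.2928 0.1176]
lid 125 150 [0.5645 0.3472 0.1752]
lid 350 120 [0.5872 0.2208 0.1725]
body front [0.4793 0.3442 0.0698] [0.503  0.2008 0.0492] [0.4904 0.2807 0.0714]
```

Geometry from this: rocker press point about (0.532,-0.373,0.065); spin key (0.517,-0.128,0.068); lid hinge about (0.651,0.296,0.090) with yaw 9.4° and the lid open about 0.74 rad.

apply_moves --targets '[{"dp": [0,0,0.08],"yaw": 0},{"dp": [0,0,0.08],"yaw": 0},{"dp": [0,0,0.08],"yaw": 0},{"dp": [0.25,-0.427,0.08],"yaw": -10},{"dp": [0.25,-0.427,0.08],"yaw": -10},{"dp": [0.25,-0.427,0.08],"yaw": -10},{"dp": [0.25,-0.427,0.08],"yaw": -10},{"dp": [0.25,-0.427,0.08],"yaw": -10},{"dp": [0.25,-0.427,0.08],"yaw": -10},{"dp": [0.25,-0.427,0.08],"yaw": -10},{"dp": [0.25,-0.427,0.08],"yaw": -10},{"dp": [0.25,-0.427,0.08],"yaw": -10},{"dp": [0.25,-0.427,0.08],"yaw": -10},{"dp": [0.25,-0.427,0.08],"yaw": -10},{"dp": [0.25,-0.427,0.08],"yaw": -10},{"dp": [0.25,-0.427,0.08],"yaw": -10}]' --grip 1 --squeeze 10

```text
time_s: 1.43
tcp_pos: [0.502, 0.1951, 0.3283]
eef_rot: [179.9, -0.0, -32.0]
contact_force: [-0.2, 1.4, -0.9]
gripper_width: 0.0005
gripper_force: 0.0
```

apply_moves --targets '[{"dp": [0.03,-0.5735,0],"yaw": 0},{"dp": [0.03,-0.5735,0],"yaw": 0},{"dp": [0.03,-0.5735,0],"yaw": 0},{"dp": [0.03,-0.5735,0],"yaw": 0},{"dp": [0.03,-0.5735,0],"yaw": 0},{"dp": [0.03,-0.5735,0],"yaw": 0},{"dp": [0.03,-0.5735,0],"yaw": 0},{"dp": [0.03,-0.5735,0],"yaw": 0},{"dp": [0.03,-0.5735,0],"yaw": 0},{"dp": [0.03,-0.5735,0],"yaw": 0},{"dp": [0.0325,-0.5735,-0.02],"yaw": 0},{"dp": [0.0325,-0.5735,-0.05],"yaw": 0},{"dp": [0.0325,-0.5735,-0.1],"yaw": 0},{"dp": [0.0325,-0.5735,-0.15],"yaw": 0},{"dp": [0.0325,-0.5735,-0.19],"yaw": 0},{"dp": [0.0325,-0.5735,-0.21],"yaw": 0},{"dp": [0.0325,-0.5735,-0.215],"yaw": 0},{"dp": [0.0325,-0.5735,-0.215],"yaw": 0},{"dp": [0.0325,-0.5735,-0.215],"yaw": 0}]'

```text
time_s: 3.02
tcp_pos: [0.5307, -0.3733, 0.1103]
eef_rot: [179.9, 0.4, -31.8]
contact_force: [-0.5, -0.3, 0.8]
gripper_width: 0.0008
gripper_force: 0.0
```

```bash
python3 - <<'E'
from h import *
c=cap('side'); print(get_state()['tcp_pos'],proj(c,[.5325,-.3735,.065]))
u,v=map(int,proj(c,[.5325,-.3735,.065]))
cv2.imwrite('pics/s1.png',cv2.resize(c['image'][v-60:v+40,u-65:u+65],None,fx=5,fy=5,interpolation=2)[:,:,::-1])
E
```

```text
[ 0.53262979 -0.37370506  0.11341828] (np.float64(329.18422083191075), np.float64(192.88576705403656))
```

View pics/s1.png

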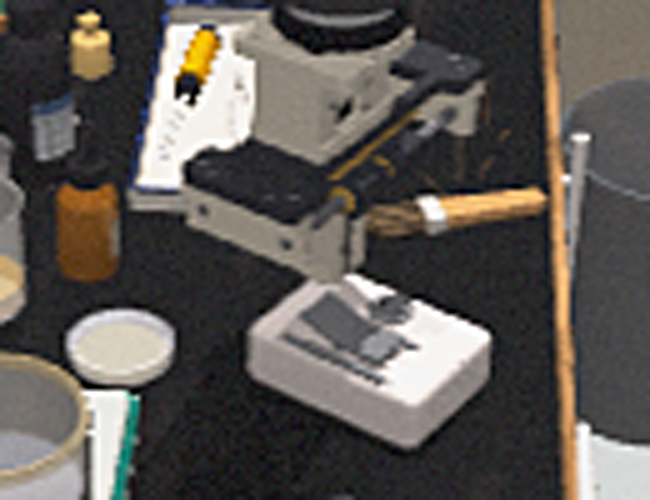

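The closed fingertips (340,275 in the crop) hang above the dark raised half of the rocker. Pressing.

apply_moves --targets '[{"dp": [0,0,-0.01],"yaw": 0},{"dp": [0,0,-0.02],"yaw": 0},{"dp": [0,0,-0.025],"yaw": 0},{"dp": [0,0,-0.028],"yaw": 0},{"dp": [0,0,-0.03],"yaw": 0},{"dp": [0,0,-0.032],"yaw": 0},{"dp": [0,0,-0.034],"yaw": 0},{"dp": [0,0,-0.036],"yaw": 0},{"dp": [0,0,-0.036],"yaw": 0},{"dp": [0,0,-0.036],"yaw": 0}]'

```text
time_s: 3.9
tcp_pos: [0.5334, -0.3739, 0.0791]
eef_rot: [180.0, -0.1, -31.7]
contact_force: [-0.1, 1.7, 11.0]
gripper_width: 0.0005
gripper_force: 5.6
```

apply_moves --targets '[{"dp": [0,0,-0.001],"yaw": 0},{"dp": [0,0,-0.002],"yaw": 0},{"dp": [0,0,-0.002],"yaw": 0},{"dp": [0,0,-0.002],"yaw": 0},{"dp": [0,0,-0.002],"yaw": 0}]'

```text
time_s: 4.32
tcp_pos: [0.5335, -0.3739, 0.0789]
eef_rot: [180.0, -0.2, -31.7]
contact_force: [-3.1, 4.3, 22.8]
gripper_width: 0.0004
gripper_force: 11.6
```

apply_moves --targets '[{"dp": [0,0,0.02],"yaw": 0},{"dp": [0,0,0.05],"yaw": 0},{"dp": [0,0,0.25],"yaw": 0},{"dp": [0,0,0.25],"yaw": 0},{"dp": [0,0,0.25],"yaw": 0},{"dp": [0,0,0.25],"yaw": 0},{"dp": [0,0,0.25],"yaw": 0},{"dp": [-0.02,0.35,0.25],"yaw": 41},{"dp": [-0.02,0.35,0.25],"yaw": 41},{"dp": [-0.02,0.35,0.25],"yaw": 41},{"dp": [-0.02,0.35,0.25],"yaw": 41},{"dp": [-0.02,0.35,0.25],"yaw": 41},{"dp": [-0.02,0.35,0.25],"yaw": 41},{"dp": [-0.02,0.35,0.25],"yaw": 41},{"dp": [-0.02,0.35,0.25],"yaw": 41},{"dp": [-0.02,0.35,0.25],"yaw": 41},{"dp": [-0.02,0.35,0.25],"yaw": 41}]'

```text
time_s: 5.73
tcp_pos: [0.5117, -0.0205, 0.3251]
eef_rot: [-180.0, 0.1, 9.4]
contact_force: [-0.2, 0.1, -0.2]
gripper_width: 0.0008
gripper_force: 0.0
```

```bash
python3 - <<'E'
from h import *
c=cap('top'); print(get_state()['tcp_pos'],get_state()['eef_rot'])
P=lambda u,v:px(c,int(round(u)),int(round(v))).round(4)
for u,v in [(398,250),(400,252),(397,249),(394,256),(390,259),(388,262)]: print(P(u,v))
E
```

```text
[ 0.51183054 -0.02193477  0.32509873] [-1.79982165e+02  8.87012074e-02  9.42574603e+00]
[ 0.5358 -0.3764  0.0579]
[ 0.5295 -0.3826  0.0585]
[ 0.5388 -0.3732  0.0584]
[ 0.5165 -0.364   0.0564]
[ 0.5047 -0.3496  0.0672]
[ 0.4962 -0.3445  0.0598]
```

The rocker is over: its pressed half is now level at 58 mm. On to the lid.

apply_moves --targets '[{"dp": [0,0.3,0],"yaw": 0},{"dp": [0,0.3,0],"yaw": 0},{"dp": [0,0.3,0],"yaw": 0},{"dp": [0,0.3,0],"yaw": 0},{"dp": [0,0.3,0],"yaw": 0},{"dp": [0,0.3,0],"yaw": 0},{"dp": [0,0.3,0],"yaw": 0},{"dp": [0,0.3,0],"yaw": 0},{"dp": [0.0588,0.3058,-0.02],"yaw": 0},{"dp": [0.0588,0.3058,-0.07],"yaw": 0},{"dp": [0.0588,0.3058,-0.07],"yaw": 0},{"dp": [0.0588,0.3058,-0.08],"yaw": 0},{"dp": [0.0588,0.3058,-0.08],"yaw": 0}]'

```text
time_s: 6.87
tcp_pos: [0.5707, 0.2803, 0.2421]
eef_rot: [179.8, 0.3, 9.1]
contact_force: [-1.2, -1.0, -0.5]
gripper_width: 0.0004
gripper_force: 0.0
```

```bash
python3 - <<'E'
from h import *
c=cap('side'); print(get_state()['tcp_pos'])
cv2.imwrite('pics/s2.png',cv2.resize(c['image'][230:470,200:420],None,fx=2.4,fy=2.4,interpolation=2)[:,:,::-1])
E
```

```text
[0.57133598 0.28088398 0.24462525]
```

View pics/s2.png

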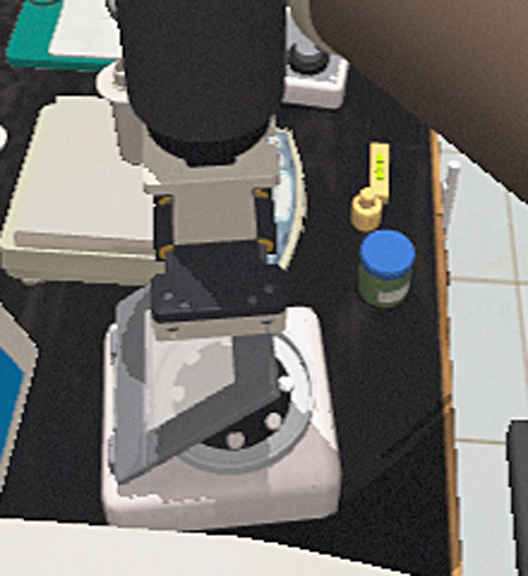

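The gripper stands over the lid's front bar region, hiding its middle; the bar's near end is at about (200,440) in the crop. Following the lid's arc down.

apply_moves --targets '[{"dp": [0,0,-0.012],"yaw": 0},{"dp": [0,0,-0.02],"yaw": 0},{"dp": [0,0,-0.027],"yaw": 0},{"dp": [-0.005,-0.001,-0.032],"yaw": 0},{"dp": [-0.01,-0.0016,-0.037],"yaw": 0},{"dp": [-0.015,-0.0024,-0.042],"yaw": 0},{"dp": [-0.0193,-0.0032,-0.047],"yaw": 0},{"dp": [-0.023,-0.0038,-0.053],"yaw": 0},{"dp": [-0.027,-0.0044,-0.0585],"yaw": 0},{"dp": [-0.031,-0.005,-0.064],"yaw": 0},{"dp": [-0.0342,-0.0056,-0.07],"yaw": 0},{"dp": [-0.0342,-0.0056,-0.07],"yaw": 0}]'

```text
time_s: 7.92
tcp_pos: [0.5361, 0.2761, 0.1741]
eef_rot: [180.0, 0.1, 9.2]
contact_force: [0.4, -0.6, -1.0]
gripper_width: 0.0002
gripper_force: 0.0
```

```bash
python3 - <<'E'
from h import *
c=cap('side'); print(get_state()['tcp_pos'],get_state()['contact_force'])
cv2.imwrite('pics/s3.png',cv2.resize(c['image'][270:470,220:380],None,fx=2.9,fy=2.9,interpolation=2)[:,:,::-1])
E
```

```text
[0.53659088 0.27623532 0.17470123] [-1.12601794 -0.55389822 -0.20384224]
```

View pics/s3.png

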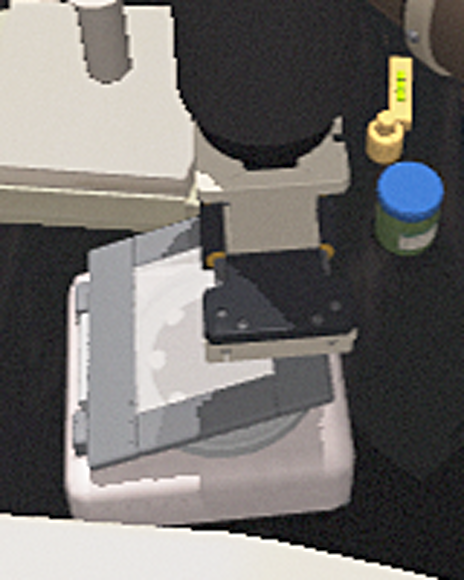

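The lid has come down to roughly 0.35–0.4 rad, with the fingers over its front bar (about (300,385) in the crop); it is following. I'll continue the arc.

apply_moves --targets '[{"dp": [-0.003,-0.0005,-0.0065],"yaw": 0},{"dp": [-0.0055,-0.001,-0.013],"yaw": 0},{"dp": [-0.008,-0.0014,-0.02],"yaw": 0},{"dp": [-0.01,-0.0017,-0.0265],"yaw": 0},{"dp": [-0.0115,-0.002,-0.033],"yaw": 0},{"dp": [-0.013,-0.0022,-0.039],"yaw": 0},{"dp": [-0.014,-0.0024,-0.045],"yaw": 0},{"dp": [-0.0148,-0.0025,-0.05],"yaw": 0},{"dp": [-0.0148,-0.0025,-0.054],"yaw": 0},{"dp": [-0.0148,-0.0025,-0.056],"yaw": 0},{"dp": [-0.0148,-0.0025,-0.057],"yaw": 0},{"dp": [-0.0148,-0.0025,-0.057],"yaw": 0},{"dp": [-0.0148,-0.0025,-0.057],"yaw": 0}]'

```text
time_s: 9.05
tcp_pos: [0.5223, 0.2739, 0.1218]
eef_rot: [180.0, -0.1, 9.3]
contact_force: [-11.7, -3.9, 29.0]
gripper_width: 0.0003
gripper_force: 14.5
```

Lid at its stop (tip at 100 mm, 29 N). Retreating, then checking lid and key.

apply_moves --targets '[{"dp": [0,0,0.02],"yaw": 0},{"dp": [0,0,0.05],"yaw": 0},{"dp": [0,0,0.18],"yaw": 0},{"dp": [0,0,0.18],"yaw": 0},{"dp": [0,0,0.18],"yaw": 0},{"dp": [0,0,0.18],"yaw": 0},{"dp": [0,0,0.18],"yaw": 0},{"dp": [-0.005,-0.1,0.18],"yaw": 0},{"dp": [-0.005,-0.1,0.18],"yaw": 0},{"dp": [-0.005,-0.1,0.18],"yaw": 0},{"dp": [-0.005,-0.1,0.18],"yaw": 0}]'

```text
time_s: 9.97
tcp_pos: [0.5165, 0.1707, 0.2976]
eef_rot: [180.0, 0.1, 9.1]
contact_force: [-0.1, -0.4, -0.7]
gripper_width: 0.0008
gripper_force: 0.0
```

```bash
python3 - <<'E'
from h import *
c=cap('top'); print(get_state()['tcp_pos'])
P=lambda u,v:px(c,u,v,0).round(3)
print('lid row', [P(u,248) for u in (165,175,185)],[P(u,215) for u in (165,175,185)])
Z=np.array([[P(u,v)[2]*1000 for u in range(309,348)] for v in range(244,264)]).astype(int); print(Z)
m=Z>55; ys,xs=np.nonzero(m[:, :20]); u,v=xs.mean()+309,ys.mean()+244
print(u,v,P(int(round(u)),int(round(v))),len(xs))
cv2.imwrite('pics/k.png',cv2.resize(c['image'][195:285,130:360],None,fx=3.4,fy=3.4,interpolation=2)[:,:,::-1])
E
```

```text
[0.51702834 0.17224857 0.29769622]
lid row [array([0.465, 0.249, 0.361]), array([0.512, 0.308, 0.1  ]), array([0.513, 0.277, 0.101])] [array([0.473, 0.153, 0.663]), array([0.479, 0.142, 0.641]), array([0.487, 0.133, 0.612])]
[[                   1                   43                   41
                    43                   40                   43
                    47                   48                   48
                    43                   44                   42
                    41                   47                   48
                    48                   42                   45
                    42                   43                   45
                    43                   48                   40
                    45                   44                   47
                    41                   47                   42
                    40                   40                   42
                    43                   46                   44
                    42                   39                   48]
 [                   3       
[... 15494 characters left out ...]
      42                   47
                    43                   40                   49
                    38                   40                   50
                    47                   46                   42
                    48                   40                   42
                    44                   42                   38
                    39                   46                   40
                    42                   46                   38
                    43                   42                   42]]
318.8782608695652 251.75652173913045 [ 0.52  -0.128  0.068] 115
  return _methods._mean(a, axis=axis, dtype=dtype,
  ret = ret.dtype.type(ret / rcount)
<stdin>:5: RuntimeWarning: invalid value encountered in cast
```

View pics/k.png

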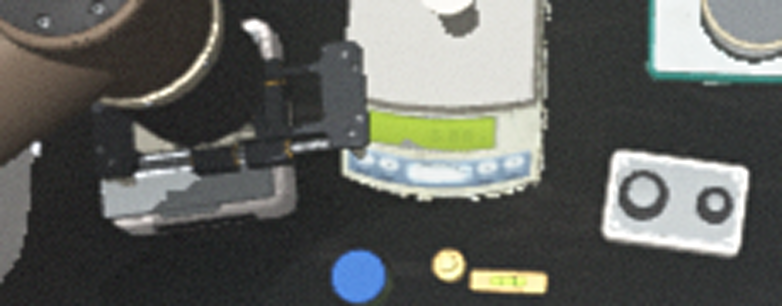

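The lid is shut (bar at 100 mm). The large key is at (0.518,-0.128), 67 mm high, its collar at 56 mm.

apply_moves --targets '[{"dp": [0,-0.302,0],"yaw": -15},{"dp": [0,-0.302,0],"yaw": -15},{"dp": [0,-0.302,0],"yaw": -15},{"dp": [0,-0.302,0],"yaw": -15},{"dp": [0,-0.302,0],"yaw": -15},{"dp": [0,-0.302,0],"yaw": -15},{"dp": [0,-0.302,0],"yaw": -15},{"dp": [0,-0.302,0],"yaw": -15},{"dp": [0.0005,-0.302,-0.03],"yaw": -15},{"dp": [0.0005,-0.302,-0.07],"yaw": -15},{"dp": [0.0005,-0.302,-0.11],"yaw": -15},{"dp": [0.0005,-0.302,-0.15],"yaw": -15},{"dp": [0.0005,-0.302,-0.18],"yaw": -15},{"dp": [0.0005,-0.302,-0.195],"yaw": -15},{"dp": [0.0005,-0.302,-0.2],"yaw": -15},{"dp": [0.0005,-0.302,-0.2],"yaw": -15}]'

```text
time_s: 11.35
tcp_pos: [0.5173, -0.1275, 0.0967]
eef_rot: [180.0, 0.2, -5.7]
contact_force: [-1.2, -0.1, 0.3]
gripper_width: 0.0003
gripper_force: 0.0
```

apply_moves --targets '[{"dp": [0,0,-0.006],"yaw": 0},{"dp": [0,0,-0.009],"yaw": 0},{"dp": [0,0,-0.012],"yaw": 0},{"dp": [0,0,-0.014],"yaw": 0},{"dp": [0,0,-0.016],"yaw": 0},{"dp": [0,0,-0.018],"yaw": 0},{"dp": [0,0,-0.0185],"yaw": 0},{"dp": [0,0,-0.0185],"yaw": 0},{"dp": [0,0,-0.0185],"yaw": 0}]'

```text
time_s: 12.1
tcp_pos: [0.5189, -0.1278, 0.0807]
eef_rot: [-180.0, -0.1, -5.7]
contact_force: [0.1, 2.4, 5.4]
gripper_width: 0.0003
gripper_force: 2.8
```

apply_moves --targets '[{"dp": [0,0,-0.001],"yaw": 0},{"dp": [0,0,-0.002],"yaw": 0},{"dp": [0,0,-0.002],"yaw": 0},{"dp": [0,0,-0.002],"yaw": 0},{"dp": [0,0,-0.002],"yaw": 0},{"dp": [0,0,-0.002],"yaw": 0}]'

```text
time_s: 12.6
tcp_pos: [0.519, -0.1278, 0.08]
eef_rot: [-180.0, -0.1, -5.7]
contact_force: [-4.4, 5.5, 20.3]
gripper_width: 0.0006
gripper_force: 9.7
```

The key is at its stop, 20 N. One last check on the lid and rocker depths, then handing in.

```bash
python3 - <<'E'
from h import *
c=cap('top')
print([px(c,u,248).round(3) for u in (170,185,195)],[px(c,u,v).round(3) for u,v in((398,250),(400,252))])
s=get_state(); print(s['contact_force'],s['time_s'])
print(r.close_job())
E
```

```text
[array([0.512, 0.323, 0.1  ]), array([0.513, 0.277, 0.101]), array([0.514, 0.248, 0.1  ])] [array([ 0.536, -0.377,  0.056]), array([ 0.53 , -0.383,  0.058])]
[-4.63904968  4.7381018  19.74653041] 12.65
the job is handed in; nothing more can be done
None
```

I handed the job in at 12.65 s with the rocker fully over, the lid shut (its front bar at 100 mm), and the large key held at its stop with about 20 N; no verdict was returned.

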